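# Fetch the canister from behind the bottles

### The job

Get the steel canister out from behind the two amber bottles: first stand both bottles in the white side tray, then stand the canister in the middle of the round wooden stand while the bottles wait in the tray, and finally put each bottle back in the middle of the very coaster it came from. Keep the bottles and the canister upright throughout, and leave the funnel and the scoop where they are.

Things in the scene. Friction and masses are not known exactly. Their poses are not given: they have to be found in the camera images.
- bottle_tall: Taller closed amber glass bottle with paper band and black cap: body diameter 58, height 168 overall; the cap (diameter 34) spans heights 143 to 168, neck below it diameter 26, shoulder from 105 to 130. About 260 g. Loose; stands on one of the two coasters at the start. Origin: centre of its underside, z up.
- bottle_short: Shorter closed amber glass bottle with paper band and black cap: body diameter 62, height 128 overall; the cap (diameter 34) spans heights 103 to 128, neck below it diameter 26, shoulder from 72 to 92. About 200 g. Loose; stands on the other coaster at the start. Origin: centre of its underside, z up.
- canister: Stainless steel push-button canister, straight-sided, diameter 60, height 86 plus a small black button (diameter 22, 6 high) on the lid; lid and body are one piece. About 280 g. Loose; stands on the shelf close before the middle of the basket's front face (about 15 mm gap) and hemmed in by the two bottles at front left and front right. Origin: centre of its underside, z up.
- coaster_round: Round grey plastic coaster, diameter 84, 3 thick, fixed. Origin: centre of its underside.
- coaster_square: Square grey plastic coaster, 80 by 80, 3 thick, fixed. Origin: centre of its underside. Either bottle may be standing on either coaster, and either coaster may be the left one.
- tray: White plastic side tray, empty, fixed: 220 (its x) by 140 (its y) outside, 22 high, walls and floor 5 thick, so the floor is 5 above the shelf and 210 by 130 inside: both bottles stand in it one behind the other along its x. Origin: centre of its underside. To the left or right of the bottles.
- stand: Round wooden stand, a plain disc of diameter 96, 18 high, fixed and empty, on the other side from the tray. Origin: centre of its underside.
- basket: Blue plastic basket of clothes pegs behind the canister, fixed: 130 (its x) by 200 (its y), 85 high. Origin: centre of its underside; its front face looks along its own -x, towards the robot. The two coasters lie one to each side along its y, about 148 apart.
- funnel: Pale grey hard silicone funnel standing mouth down, diameter 96, height 95, loose, about 60 g; to be left alone. Origin: centre of its mouth, on the shelf.
- scoop: White plastic measuring scoop, cup diameter 56 and 34 high with a 75 handle along its own -x, loose, about 40 g; to be left alone. Origin: centre of the cup's underside.
Things that resemble listed ones, but are neither listed nor needed, are in the scene too. What is shaped like the canister but red is not meant.

How it is judged:
By the outcome, as a careful person would: the job done as asked, in the order asked, and still so for the second after the job is handed in, with the robot touching nothing.
It also fails if it takes over 131 s, if anything falls off the work surface, if the arm or the gripper's body presses on something with over 40 N, if the wrist force passes 120 N, or if a joint passes its speed limit or range.

### The arm

A 6-joint arm with a two-finger parallel gripper is mounted at the origin on the work surface. World frame = base frame: x ahead of the robot, y to its left, z up, the work surface at z = 0. Lengths are in mm, angles in degrees, forces in N, time in s.
With the tool pointing down it reaches from about 300 to 850 mm from the base axis. Payload 4.2 kg.
Tool frame: the origin (TCP) lies midway between the tips of the shut fingers; the grasp point (between the pads) lies env.hold_point_z behind it (env.hold_point_z is the distance from the TCP to the grasp point, in mm); z points along the fingers, y is the line along which they close (so a half turn about z gives the same grasp; the last joint's range is limited). The gripper opens to 91 mm and grips with 3 to 60 N. Pads are 32 mm wide; open, the fingers measure 118 mm over their backs; the gripper's body (76 mm by 178 mm) begins 60 mm behind the grasp point.
Start: joints at [-64.572, 18.312, 89.639, -0, 72.044, -1.146], TCP at [257.232, -514.271, 213.976] pointing down, gripper open.
Joint ranges: [-177.97, 177.97], [-48.28, 115.42], [12.27, 149.76], [-77.06, 257.06], [2.81, 150.46], [-146.56, 146.56]. Speed limits (degrees/s): [147.25, 147.25, 180, 180, 180, 180].

### API

Orientations are given as [roll, pitch, yaw] about the fixed x, y, z axes, in that order (R = Rz(yaw) Ry(pitch) Rx(roll)).
In Python, from workcell import env, viewer, spotter gives the robot as it stands.
- The arm moves only by the tool apply_moves, never from a script. Its arguments are lists of equal length, an entry for each row: "delta_pos": the shift along the world's x, y, z normalised to -1 to 1, where 1 is 120 mm, a list of three; "rot": the turn, a rotation vector about the world's x, y, z normalised to -1 to 1, where 1 is 1.5 rad, a list of three; "hand": the opening, from 0 (shut) to 1 (fully open). A call has 1 to 10 rows; each row is the pose to reach, as a shift and turn from the pose commanded when the call began; what a row does not reach only later rows make up. A row lasts 1/12 s, in which the tool goes at most 41.7 mm and 7.16 degrees, less where a joint would pass 70% of its speed; a pose out of reach is approached as far as the arm can. A call with a number of a shift or a turn outside -1 to 1 is refused whole. A call with a gripper value outside its range is refused whole. The fingers move at their own pace and stop on an object; "newtons" is the grip in N (left out, the last holds). Time passes only in rows, so rows that repeat a pose let the fingers close. It gives the time, the measured TCP pose, the force, the opening and the grip force at its end, in the units of the state.
- env.state(): the state, without advancing time (a new reading comes with each control period).
- viewer.grab_frame(name): name is "side" or "top"; returns a dict with "pixels" (384x512x3 uint8, red, green, blue), "camera_matrix" (3x3 intrinsics, pixels), "R" (3x3) and "t" (3): a world point X has camera coordinates R X + t. Camera axes: x right, y down, z forward; pixel columns grow to the right and rows downward; lengths in mm; the calibration is good to about 2 mm. A picture is of the moment at which its call begins. There is no depth.
- env.job_done(): hands the job in; it is judged then, once.
Trained networks look in a picture, given as the dict that the camera call returned (one of the last four; its "shot" number tells which), for a name from the list of things; names that differ only in an ending like _2 or _b are one class to them, and where a whole thing is asked for, a point or a joint stands for the part that bears it (a point fixed in the world has none). Each returns a list of dicts, best first, with "score" (0 to 1); they miss things now and then, are a little off and sometimes report something else, mostly with a low value. They report only what shows in the picture. A call takes as long as a camera call. They do not tell look-alikes from the thing itself.
- spotter.trace(picture, query): "mask" (384x512 bool, what is visible of it) and "box" ([centre column, centre row, width, height] in pixels, round what is visible of it).
- spotter.landmark_of(picture, query): "position" ([column, row] in pixels: a listed point, or the origin of a listed thing).
The state is a dict: "time_s": time; "qpos": joint angles; "qvel": joint speeds; "effort": joint torques, N m; "ee_pos": TCP position; "ee_rot": TCP orientation; "force": force on the tool from outside, world axes, zero at the start; "torque": the same for the moment, N m; "gripper_width": finger opening in mm; "gripper_force": force on a finger pad.
Only numpy, scipy, OpenCV 4.12 (cv2) and the standard library are available. Lean on these libraries where they do the work, as an engineer would, in place of code of your own. Each camera call takes 0.05 s, during which the arm holds its last target. There are 200 camera calls.

## Working session

There is one attempt and no reset: what is moved stays moved. The work goes in short steps, Python scripts to look and compute and a tool call to move; the robot and the scene stay as the last step left them, time stands still between calls to the robot, and variables do not carry over. Pictures are saved under pics/ and viewed, at most 14 in all, crops included, and the job is handed in when it is done.

Besides the shell and the picture viewer there is one more tool, called after "Call:" by a JSON object that holds its "api" and its "payload", one argument or row to a line. apply_moves: Moves the arm, as the interface text tells. Its arguments: {"type":"object","properties":{"delta_pos":{"type":"array"},"rot":{"type":"array"},"hand":{"type":"array"},"newtons":{"type":"number"}},"required":["delta_pos","rot","hand"]}

```bash
ls; mkdir -p pics
cat > h.py <<'E'
import numpy as np, cv2
from workcell import env, viewer, spotter
def save(p,n): cv2.imwrite('pics/'+n, p['pixels'][:,:,::-1])
def at(p,uv,z):
    K,R,t=map(np.array,(p['camera_matrix'],p['R'],p['t'])); t=t.ravel()
    d=R.T@np.linalg.solve(K,[uv[0],uv[1],1]); c=-R.T@t
    return (c+d*(z-c[2])/d[2]).round(1)
def px(p,X):
    q=np.array(p['camera_matrix'])@(np.array(p['R'])@np.array(X,float)+np.array(p['t']).ravel()); return (q[:2]/q[2]).round(1)
E
python3 - <<'E'
from h import *
s=env.state(); print(s['ee_pos'],s['ee_rot'],s['gripper_width'],s['time_s'],env.hold_point_z)
for n in('top','side'):
    p=viewer.grab_frame(n); save(p,n+'0.png')
    print(n,'cam',-np.array(p['R']).T@np.array(p['t']).ravel())
    for o in 'bottle_tall bottle_short canister coaster_round coaster_square tray stand basket funnel scoop'.split():
        z={'stand':0}.get(o,3 if 'bottle' in o else 0)
        L=spotter.landmark_of(p,o)
        T=spotter.trace(p,o)
        print(o,[(round(l['score'],2),np.round(l['position']).tolist(),at(p,l['position'],z)[:2].tolist()) for l in L[:3]],[(round(l['score'],2),np.round(l['box']).tolist()) for l in T[:3]])
E
```

```text
pics
[ 257.00624441 -513.81026883  213.12998381] [-1.79899580e+02 -1.00528704e-03  2.65730139e+01] 91.16483849037645 0.0 18.8
top cam [502.52286621  -1.85304648 989.59590045]
bottle_tall [(0.55, [233.0, 203.0], [554.1, 69.1]), (0.46, [266.0, 154.0], [676.4, -14.6])] [(0.78, [228.0, 201.0, 24.0, 27.0])]
bottle_short [(0.76, [289.0, 213.0], [526.0, -72.1])] [(0.63, [291.0, 213.0, 26.0, 25.0])]
canister [(0.94, [335.0, 185.0], [596.1, -187.4]), (0.79, [266.0, 195.0], [572.1, -13.5])] [(0.81, [342.0, 183.0, 35.0, 25.0]), (0.61, [262.0, 194.0, 27.0, 26.0]), (0.6, [270.0, 152.0, 96.0, 69.0])]
coaster_round [(0.63, [286.0, 214.0], [525.9, -63.8])] [(0.68, [270.0, 152.0, 96.0, 69.0]), (0.51, [289.0, 215.0, 34.0, 27.0])]
coaster_square [(0.7, [227.0, 203.0], [552.8, 83.5])] [(0.78, [229.0, 201.0, 42.0, 39.0])]
tray [(0.59, [140.0, 240.0], [461.2, 302.9])] [(0.59, [137.0, 241.0, 64.0, 90.0])]
stand [(0.7, [263.0, 198.0], [564.8, -5.9]), (0.66, [386.0, 220.0], [507.8, -312.2])] [(0.87, [388.0, 220.0, 38.0, 38.0]), (0.72, [269.0, 152.0, 92.0, 70.0])]
basket [(0.76, [267.0, 155.0], [674.6, -17.1]
[... 665 characters left out ...]
2.0], [575.3, 6.9]), (0.29, [238.0, 216.0], [532.1, -70.9])] [(0.87, [249.0, 181.0, 25.0, 39.0]), (0.87, [280.0, 235.0, 32.0, 44.0])]
coaster_round [(0.49, [239.0, 216.0], [533.3, -70.8])] [(0.74, [239.0, 218.0, 38.0, 18.0])]
coaster_square [(0.66, [234.0, 176.0], [556.6, 77.2])] [(0.61, [224.0, 177.0, 13.0, 21.0])]
tray [(0.98, [187.0, 135.0], [467.7, 306.5])] [(0.57, [185.0, 133.0, 78.0, 43.0])]
stand [(0.98, [254.0, 307.0], [502.4, -317.6])] [(0.81, [257.0, 303.0, 54.0, 43.0])]
basket [(0.58, [291.0, 190.0], [682.6, -14.3])] [(0.61, [296.0, 181.0, 64.0, 79.0])]
funnel [(0.6, [257.0, 132.0], [674.0, 266.3])] [(0.71, [260.0, 122.0, 35.0, 41.0])]
scoop [] [(0.95, [352.0, 266.0, 59.0, 31.0])]
```

```bash
python3 -c "
import cv2
a=cv2.imread('pics/top0.png')[90:300,90:420];b=cv2.imread('pics/side0.png')[80:350,140:400]
cv2.imwrite('pics/top0c.png',cv2.resize(a,None,fx=2.4,fy=2.4,interpolation=3));cv2.imwrite('pics/side0c.png',cv2.resize(b,None,fx=2.2,fy=2.2,interpolation=3))"
```

```text
(no output)
```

View pics/top0c.png

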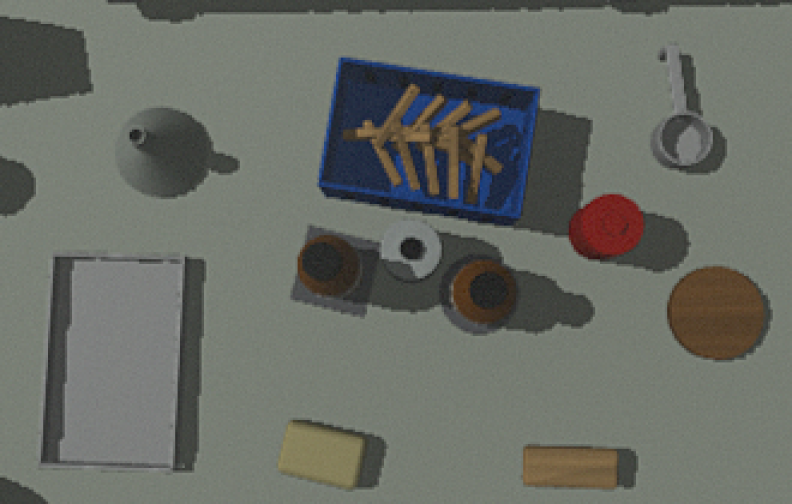

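View pics/side0c.png

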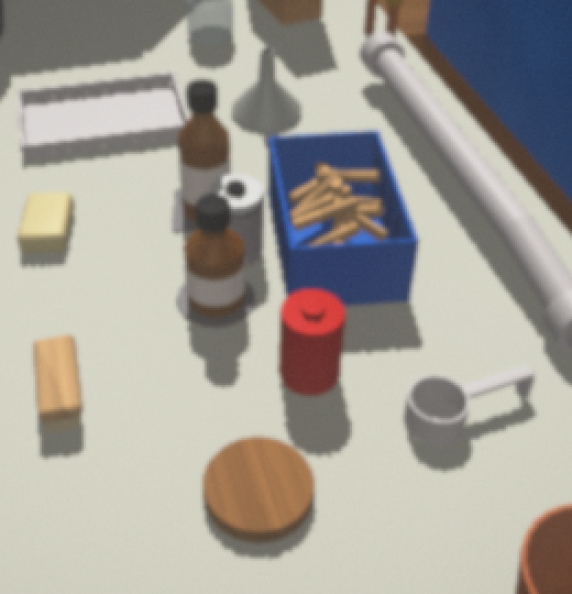

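Top picture: steel canister at full-image pixel (261,194), with the look-alike red one at (342,183), which I won't take. The tall bottle's cap is at (224,199), on the square coaster on the left. The short bottle's cap is at (293,211), on the round coaster. The tray is at (137,241) and the stand at (388,220). A yellow block at (223,279) and a wooden block at (328,284) are not needed.

Next I measure the positions and check them with an overlay crop.

Run:
```python
from h import *
p=viewer.grab_frame('top'); s=viewer.grab_frame('side')
print(p['camera_matrix'],s['camera_matrix'])
f=lambda x,y:(90+x/2.4,90+y/2.4)
for n,xy,z in[('tallcap',(322,262),171),('shortcap',(488,290),131),('can',(411,250),86),('canb',(411,248),92),('stand',(717,312),18),('sqTL',(307,225),3),('sqBL',(292,300),3),('sqBR',(365,316),3),('rndbot',(478,333),3),('rndleft',(443,295),3),('trTL',(53,257),22),('trTR',(187,257),22),('trBL',(40,466),22),('trBR',(187,470),22),('bFL',(320,187),85),('bFR',(521,218),85)]: print(n,at(p,f(*xy),z)[:2])
# dark caps by threshold
h=p['pixels'].astype(int).sum(2)
def blob(c,r,thr,z):
    u,v=c; m=np.zeros(h.shape,bool); m[v-r:v+r+1,u-r:u+r+1]=h[v-r:v+r+1,u-r:u+r+1]<thr
    n,l,st,ce=cv2.connectedComponentsWithStats(m.astype(np.uint8)); k=1+np.argmax(st[1:,4]); print(st[k],ce[k],at(p,ce[k],z)); 
blob((224,199),11,110,171); blob((293,211),11,110,131); blob((261,193),7,110,92)
for o,z in(('stand',9),):
    for q in(p,s):
        m=spotter.trace(q,o)[0]['mask']; c=np.argwhere(m).mean(0)[::-1]; print(o,at(q,c,z))
```

```text
[[393.14160992   0.         256.20932256]
 [  0.         393.14160992 189.12084179]
 [  0.           0.           1.        ]] [[412.20606383   0.         248.6463057 ]
 [  0.         412.20606383 185.22213441]
 [  0.           0.           1.        ]]
tallcap [552.6  75.5]
shortcap [528.5 -71.6]
can [568.7  -2. ]
canb [570.2  -2. ]
stand [ 507.9 -314.3]
sqTL [602.  107.2]
sqBL [523.3 122.7]
sqBR [506.1  46.4]
rndbot [487.8 -71. ]
rndleft [527.5 -35.1]
trTL [568.8 367.7]
trTR [567.8 228.9]
trBL [356.7 375.5]
trBR [352.1 226.1]
bFL [630.6  85.6]
bFR [ 598.9 -108.1]
[229 194   4   8   9] [230.88888889 197.22222222] [556.6  61.4 171. ]
[288 203  12  10  36] [293.41666667 206.36111111] [538.2 -72.  131. ]
[257 190   8   8  39] [260.74358974 193.23076923] [570.4  -0.9  92. ]
stand [ 506.7 -316.     9. ]
stand [ 509.3 -315.     9. ]
```

Call:
{"api": "apply_moves", "payload": {
  "delta_pos": [
    [0.1,0.2,0],
    [0.2,0.4,0],
    [0.3,0.6,0],
    [0.4,0.8,0],
    [0.49,0.98,0],
    [0.49,0.98,0]
  ],
  "rot": [
    [0,0,-0.02],
    [0,0,-0.04],
    [0,0,-0.06],
    [0,0,-0.08],
    [0,0,-0.084],
    [0,0,-0.084]
  ],
  "hand": [1,1,1,1,1,1],
  "newtons": 25
}}

```text
time_s: 2.8
ee_pos: [317.2, -393.2, 214.2]
ee_rot: [-179.9, -0.1, 19.5]
force: [-0.9, 0.2, 0.0]
gripper_width: 90.9
gripper_force: 0.0
```

Call:
{"api": "apply_moves", "payload": {
  "delta_pos": [
    [0.1,0.2,0],
    [0.2,0.4,0],
    [0.3,0.6,0],
    [0.4,0.8,0],
    [0.49,0.98,0]
  ],
  "rot": [
    [0,0,-0.02],
    [0,0,-0.04],
    [0,0,-0.06],
    [0,0,-0.08],
    [0,0,-0.084]
  ],
  "hand": [1,1,1,1,1]
}}

```text
time_s: 3.22
ee_pos: [375.2, -278.3, 214.1]
ee_rot: [180.0, -0.0, 12.1]
force: [-0.7, -0.4, -0.8]
gripper_width: 91.5
gripper_force: 0.0
```

Call:
{"api": "apply_moves", "payload": {
  "delta_pos": [
    [0.1,0.2,0],
    [0.2,0.4,0],
    [0.3,0.6,0],
    [0.4,0.8,0],
    [0.49,0.98,0]
  ],
  "rot": [
    [0,0,-0.02],
    [0,0,-0.04],
    [0,0,-0.06],
    [0,0,-0.08],
    [0,0,-0.084]
  ],
  "hand": [1,1,1,1,1]
}}

```text
time_s: 3.63
ee_pos: [434.3, -160.6, 214.2]
ee_rot: [180.0, -0.0, 4.9]
force: [0.5, -0.3, 0.0]
gripper_width: 90.7
gripper_force: 0.0
```

Call:
{"api": "apply_moves", "payload": {
  "delta_pos": [
    [0.1,0.2,0],
    [0.2,0.4,0],
    [0.3,0.6,0],
    [0.4,0.8,0],
    [0.49,0.98,0]
  ],
  "rot": [
    [0,0,-0.02],
    [0,0,-0.04],
    [0,0,-0.06],
    [0,0,-0.08],
    [0,0,-0.084]
  ],
  "hand": [1,1,1,1,1]
}}

```text
time_s: 4.05
ee_pos: [493.3, -42.9, 214.1]
ee_rot: [180.0, -0.0, -2.3]
force: [-0.1, -0.7, 0.2]
gripper_width: 91.1
gripper_force: 0.0
```

Call:
{"api": "apply_moves", "payload": {
  "delta_pos": [
    [0.1,0.2,0.1],
    [0.2,0.4,0.1],
    [0.3,0.6,0.1],
    [0.4,0.8,0.1],
    [0.49,0.98,0.1],
    [0.49,0.98,0.1],
    [0.49,0.98,0.1]
  ],
  "rot": [
    [0,0,-0.02],
    [0,0,-0.04],
    [0,0,-0.06],
    [0,0,-0.08],
    [0,0,-0.084],
    [0,0,-0.084],
    [0,0,-0.084]
  ],
  "hand": [1,1,1,1,1,1,1]
}}

```text
time_s: 4.63
ee_pos: [551.7, 74.1, 225.6]
ee_rot: [180.0, 0.0, -9.4]
force: [-0.2, -0.7, 0.1]
gripper_width: 90.9
gripper_force: 0.0
```

Run:
```python
from h import *
print(env.state()['ee_pos'],env.state()['ee_rot'])
p=viewer.grab_frame('top'); s=viewer.grab_frame('side'); save(p,'t1.png')
a=s['pixels'][80:280,140:340,::-1].copy()
a=cv2.resize(a,None,fx=3,fy=3,interpolation=3)
def dot(X,c): 
    u=(px(s,X)-[140,80])*3; cv2.circle(a,tuple(int(k) for k in u+1),2,c,-1)
th=np.linspace(0,6.28,40)
for cx,cy,z,r in[(553,76,171,17),(553,76,3,29),(529,-71,131,17),(529.5,-70.5,3,42),(569,-2,86,30)]:
    for t in th: dot((cx+r*np.cos(t),cy+r*np.sin(t),z),(0,255,0))
y=np.radians(-10);c,q=np.cos(y),np.sin(y)
for u in np.linspace(-40,40,15):
    for A in((u,40),(u,-40),(40,u),(-40,u)): dot((554+c*A[0]-q*A[1],76.8+q*A[0]+c*A[1],3),(255,0,255))
cv2.imwrite('pics/s1.png',a)
```

```text
[551.67494412  74.11783559 225.59765123] [ 1.79956494e+02  2.17371584e-02 -9.41005435e+00]
```

View pics/s1.png

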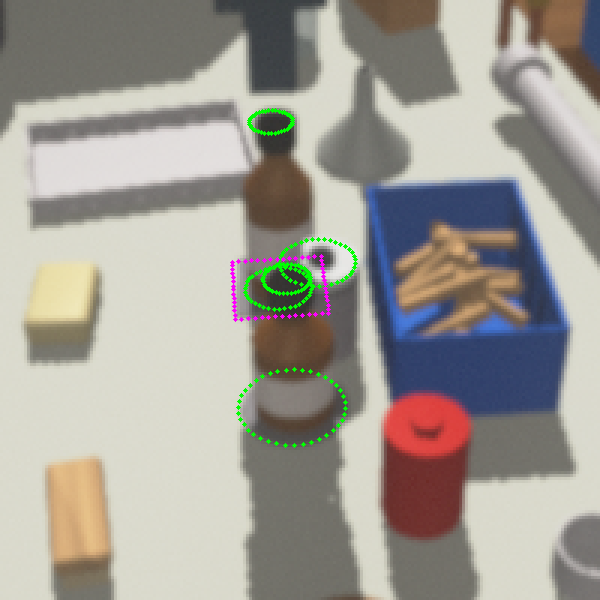

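The overlay circles sit 3–5 mm to the left of the caps at crop (277,118) and (287,268), and of the steel lid at (323,258). I'm shifting x by about 2 mm. The steel canister is clearly not the red one at crop (426,430). Next: descend on the tall bottle's cap.

Call:
{"api": "apply_moves", "payload": {
  "delta_pos": [
    [0.0275,0.019,-0.1],
    [0.0275,0.019,-0.2],
    [0.0275,0.019,-0.3],
    [0.0275,0.019,-0.4],
    [0.0275,0.019,-0.5],
    [0.0275,0.019,-0.6],
    [0.0275,0.019,-0.7],
    [0.0275,0.019,-0.725],
    [0.0275,0.019,-0.725]
  ],
  "rot": [
    [0,0,0],
    [0,0,0],
    [0,0,0],
    [0,0,0],
    [0,0,0],
    [0,0,0],
    [0,0,0],
    [0,0,0],
    [0,0,0]
  ],
  "hand": [1,1,1,1,1,1,1,1,1]
}}

```text
time_s: 5.48
ee_pos: [553.7, 74.9, 138.3]
ee_rot: [179.9, 0.1, -9.6]
force: [1.1, 0.5, -1.2]
gripper_width: 91.4
gripper_force: 0.0
```

Run:
```python
from h import *
print(env.state()['ee_pos'],env.state()['force'])
p=viewer.grab_frame('top'); s=viewer.grab_frame('side')
a=cv2.resize(s['pixels'][70:220,160:310,::-1],None,fx=3,fy=3,interpolation=3)
b=cv2.resize(p['pixels'][150:240,180:300,::-1],None,fx=2.8,fy=5,interpolation=3)[:450]
cv2.imwrite('pics/s2.png',np.hstack([a,b]))
```

```text
[553.67617251  74.8824131  138.33600408] [ 1.11027331  0.49543897 -1.15925554]
```

View pics/s2.png

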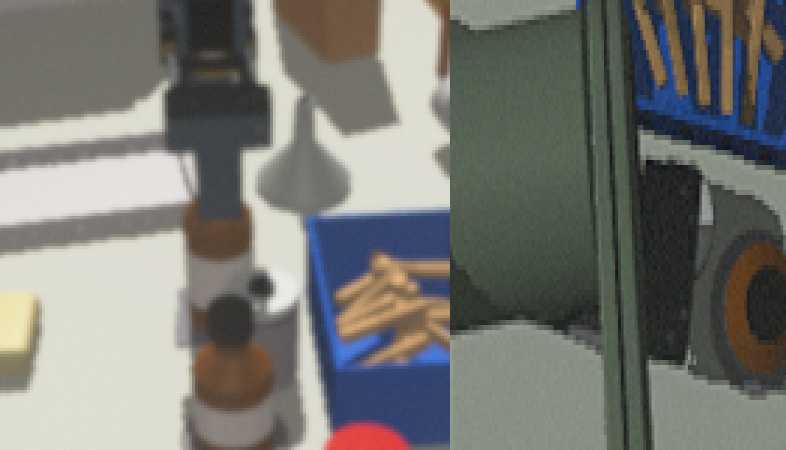

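The near finger (crop columns 197–240) is centred on the tall bottle (186–252) at cap height. Closing now.

Call:
{"api": "apply_moves", "payload": {
  "delta_pos": [
    [0,0,0],
    [0,0,0],
    [0,0,0],
    [0,0,0],
    [0,0,0],
    [0,0,0],
    [0,0,0],
    [0,0,0],
    [0,0,0],
    [0,0,0]
  ],
  "rot": [
    [0,0,0],
    [0,0,0],
    [0,0,0],
    [0,0,0],
    [0,0,0],
    [0,0,0],
    [0,0,0],
    [0,0,0],
    [0,0,0],
    [0,0,0]
  ],
  "hand": [0.6,0.5,0.45,0.42,0.4,0.3,0.2,0.1,0,0],
  "newtons": 25
}}

```text
time_s: 6.42
ee_pos: [554.6, 76.2, 139.0]
ee_rot: [-180.0, 0.0, -9.5]
force: [-0.7, 0.5, -0.7]
gripper_width: 33.2
gripper_force: 25.0
```

Call:
{"api": "apply_moves", "payload": {
  "delta_pos": [
    [0,0,0.02],
    [0,0,0.06],
    [0,0,0.12],
    [0,0,0.2],
    [0,0,0.28],
    [0,0,0.36],
    [0,0,0.44],
    [0,0,0.48],
    [0,0,0.5],
    [0,0,0.5]
  ],
  "rot": [
    [0,0,0],
    [0,0,0],
    [0,0,0],
    [0,0,0],
    [0,0,0],
    [0,0,0],
    [0,0,0],
    [0,0,0],
    [0,0,0],
    [0,0,0]
  ],
  "hand": [0,0,0,0,0,0,0,0,0,0]
}}

```text
time_s: 7.25
ee_pos: [554.8, 76.0, 199.7]
ee_rot: [-180.0, -0.1, -9.5]
force: [0.2, 0.9, -2.1]
gripper_width: 33.6
gripper_force: 25.0
```

Call:
{"api": "apply_moves", "payload": {
  "delta_pos": [
    [-0.006,0.03,0],
    [-0.02,0.1,0],
    [-0.04,0.2,0],
    [-0.064,0.32,0],
    [-0.088,0.44,0],
    [-0.112,0.56,0],
    [-0.136,0.68,0],
    [-0.16,0.8,0],
    [-0.175,0.88,0],
    [-0.185,0.93,0]
  ],
  "rot": [
    [0,0,0],
    [0,0,0],
    [0,0,0],
    [0,0,0],
    [0,0,0],
    [0,0,0],
    [0,0,0],
    [0,0,0],
    [0,0,0],
    [0,0,0]
  ],
  "hand": [0,0,0,0,0,0,0,0,0,0]
}}

```text
time_s: 8.08
ee_pos: [531.6, 189.5, 198.6]
ee_rot: [-180.0, 0.0, -9.4]
force: [-0.3, 0.7, -3.1]
gripper_width: 33.3
gripper_force: 25.0
```

Call:
{"api": "apply_moves", "payload": {
  "delta_pos": [
    [-0.006,0.03,0],
    [-0.02,0.1,0],
    [-0.04,0.2,0],
    [-0.064,0.32,0],
    [-0.088,0.44,0],
    [-0.112,0.56,0],
    [-0.136,0.68,0],
    [-0.16,0.8,0],
    [-0.175,0.88,0],
    [-0.185,0.93,0]
  ],
  "rot": [
    [0,0,0],
    [0,0,0],
    [0,0,0],
    [0,0,0],
    [0,0,0],
    [0,0,0],
    [0,0,0],
    [0,0,0],
    [0,0,0],
    [0,0,0]
  ],
  "hand": [0,0,0,0,0,0,0,0,0,0]
}}

```text
time_s: 8.92
ee_pos: [509.8, 300.8, 198.9]
ee_rot: [-180.0, 0.0, -9.5]
force: [-0.0, 0.2, -3.1]
gripper_width: 33.5
gripper_force: 25.0
```

Call:
{"api": "apply_moves", "payload": {
  "delta_pos": [
    [0,0,-0.02],
    [0,0,-0.08],
    [0,0,-0.16],
    [0,0,-0.24],
    [0,0,-0.32],
    [0,0,-0.38],
    [0,0,-0.42],
    [0,0,-0.45],
    [0,0,-0.465],
    [0,0,-0.465]
  ],
  "rot": [
    [0,0,0],
    [0,0,0],
    [0,0,0],
    [0,0,0],
    [0,0,0],
    [0,0,0],
    [0,0,0],
    [0,0,0],
    [0,0,0],
    [0,0,0]
  ],
  "hand": [0,0,0,0,0,0,0,0,0,0]
}}

```text
time_s: 9.75
ee_pos: [510.1, 299.1, 142.9]
ee_rot: [180.0, 0.0, -9.5]
force: [1.0, 0.2, -2.5]
gripper_width: 33.4
gripper_force: 25.0
```

Run:
```python
from h import *
p=viewer.grab_frame('top'); s=viewer.grab_frame('side')
a=cv2.resize(s['pixels'][50:230,130:310,::-1],None,fx=3,fy=3,interpolation=3)
cv2.imwrite('pics/s3.png',a)
```

```text
(no output)
```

View pics/s3.png

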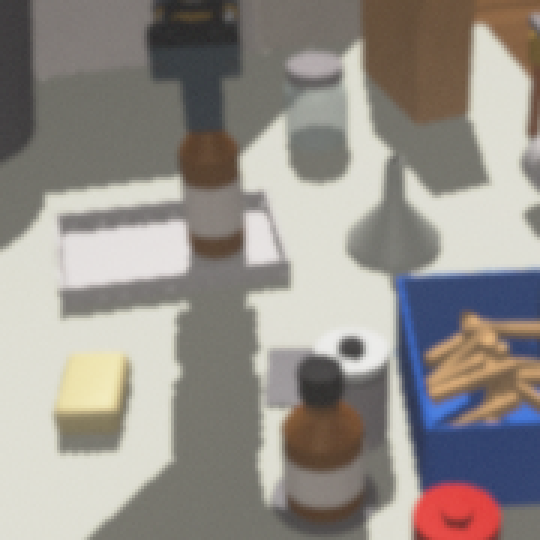

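Tall bottle upright over the tray, base around crop (215,245), inside the walls. Lowering the last 2 mm and releasing.

Call:
{"api": "apply_moves", "payload": {
  "delta_pos": [
    [0,0,-0.009],
    [0,0,-0.018],
    [0,0,-0.018],
    [0,0,-0.018],
    [0,0,-0.018],
    [0,0,-0.018],
    [0,0,-0.018],
    [0,0,-0.018],
    [0,0,-0.018],
    [0,0,-0.018]
  ],
  "rot": [
    [0,0,0],
    [0,0,0],
    [0,0,0],
    [0,0,0],
    [0,0,0],
    [0,0,0],
    [0,0,0],
    [0,0,0],
    [0,0,0],
    [0,0,0]
  ],
  "hand": [0,0,0,0.4,0.45,0.5,0.6,0.8,1,1]
}}

```text
time_s: 10.68
ee_pos: [510.2, 299.2, 141.1]
ee_rot: [180.0, -0.0, -9.5]
force: [-0.2, -0.1, 0.4]
gripper_width: 69.3
gripper_force: 0.0
```

Call:
{"api": "apply_moves", "payload": {
  "delta_pos": [
    [0,0,0.05],
    [0,0,0.15],
    [0,0,0.3],
    [0,0,0.45],
    [0,0,0.6],
    [0,0,0.75],
    [0,0,0.75]
  ],
  "rot": [
    [0,0,0],
    [0,0,0],
    [0,0,0],
    [0,0,0],
    [0,0,0],
    [0,0,0],
    [0,0,0]
  ],
  "hand": [1,1,1,1,1,1,1]
}}

```text
time_s: 11.27
ee_pos: [512.0, 300.2, 235.5]
ee_rot: [-179.7, -0.4, -9.5]
force: [1.5, -0.4, 0.7]
gripper_width: 91.5
gripper_force: 0.0
```

Call:
{"api": "apply_moves", "payload": {
  "delta_pos": [
    [0.01,-0.2,0],
    [0.02,-0.4,0],
    [0.03,-0.6,0],
    [0.0435,-0.771,0]
  ],
  "rot": [
    [0,0,0],
    [0,0,0],
    [0,0,0],
    [0,0,0]
  ],
  "hand": [1,1,1,1]
}}

```text
time_s: 11.6
ee_pos: [514.8, 205.3, 230.3]
ee_rot: [179.9, 0.1, -9.5]
force: [1.1, 0.6, -0.1]
gripper_width: 91.1
gripper_force: 0.0
```

Call:
{"api": "apply_moves", "payload": {
  "delta_pos": [
    [0.01,-0.2,0],
    [0.02,-0.4,0],
    [0.03,-0.6,0],
    [0.0435,-0.771,0]
  ],
  "rot": [
    [0,0,0],
    [0,0,0],
    [0,0,0],
    [0,0,0]
  ],
  "hand": [1,1,1,1]
}}

```text
time_s: 11.93
ee_pos: [520.0, 112.6, 230.4]
ee_rot: [180.0, 0.1, -9.5]
force: [0.7, 0.4, -0.4]
gripper_width: 91.0
gripper_force: 0.0
```

Call:
{"api": "apply_moves", "payload": {
  "delta_pos": [
    [0.01,-0.2,0],
    [0.02,-0.4,0],
    [0.03,-0.6,0],
    [0.0435,-0.771,0]
  ],
  "rot": [
    [0,0,0],
    [0,0,0],
    [0,0,0],
    [0,0,0]
  ],
  "hand": [1,1,1,1]
}}

```text
time_s: 12.27
ee_pos: [525.2, 20.1, 230.4]
ee_rot: [180.0, 0.1, -9.5]
force: [0.4, -0.1, -0.3]
gripper_width: 91.3
gripper_force: 0.0
```

Call:
{"api": "apply_moves", "payload": {
  "delta_pos": [
    [0.01,-0.2,0],
    [0.02,-0.4,0],
    [0.03,-0.6,0],
    [0.0435,-0.771,0],
    [0.0435,-0.771,0]
  ],
  "rot": [
    [0,0,0],
    [0,0,0],
    [0,0,0],
    [0,0,0],
    [0,0,0]
  ],
  "hand": [1,1,1,1,1]
}}

```text
time_s: 12.68
ee_pos: [530.9, -74.0, 230.3]
ee_rot: [179.9, 0.0, -9.7]
force: [-0.6, 0.6, 0.3]
gripper_width: 91.5
gripper_force: 0.0
```

Call:
{"api": "apply_moves", "payload": {
  "delta_pos": [
    [0,0,-0.15],
    [0,0,-0.3],
    [0,0,-0.45],
    [0,0,-0.55],
    [0,0,-0.55],
    [0,0,-0.55]
  ],
  "rot": [
    [0,0,0],
    [0,0,0],
    [0,0,0],
    [0,0,0],
    [0,0,0],
    [0,0,0]
  ],
  "hand": [1,1,1,1,1,1]
}}

```text
time_s: 13.18
ee_pos: [530.5, -70.2, 164.4]
ee_rot: [-180.0, 0.1, -9.5]
force: [0.1, -0.5, 0.6]
gripper_width: 90.9
gripper_force: 0.0
```

Run:
```python
from h import *
p=viewer.grab_frame('top'); s=viewer.grab_frame('side')
a=cv2.resize(s['pixels'][90:260,160:310,::-1],None,fx=3,fy=3,interpolation=3)
b=cv2.resize(p['pixels'][140:310,95:265,::-1],None,fx=2,fy=3,interpolation=3)
cv2.imwrite('pics/s4.png',np.hstack([a,b]))
```

```text
(no output)
```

View pics/s4.png

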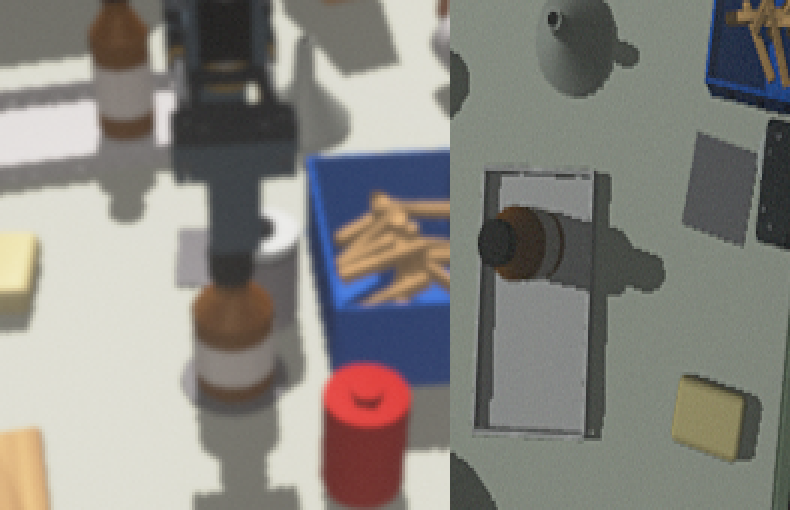

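Tall bottle stands in the tray; the square coaster is empty. The finger (crop columns 210–260) is centred on the short bottle (192–275).

Call:
{"api": "apply_moves", "payload": {
  "delta_pos": [
    [0,0,-0.1],
    [0,0,-0.2],
    [0,0,-0.3],
    [0,0,-0.4],
    [0,0,-0.5],
    [0,0,-0.55],
    [0,0,-0.55],
    [0,0,-0.55]
  ],
  "rot": [
    [0,0,0],
    [0,0,0],
    [0,0,0],
    [0,0,0],
    [0,0,0],
    [0,0,0],
    [0,0,0],
    [0,0,0]
  ],
  "hand": [1,1,1,1,1,1,1,1]
}}

```text
time_s: 13.95
ee_pos: [531.5, -70.8, 99.7]
ee_rot: [-180.0, -0.1, -9.5]
force: [0.8, 0.2, -0.3]
gripper_width: 91.1
gripper_force: 0.0
```

Call:
{"api": "apply_moves", "payload": {
  "delta_pos": [
    [0,0,0],
    [0,0,0],
    [0,0,0],
    [0,0,0],
    [0,0,0],
    [0,0,0],
    [0,0,0],
    [0,0,0],
    [0,0,0],
    [0,0,0]
  ],
  "rot": [
    [0,0,0],
    [0,0,0],
    [0,0,0],
    [0,0,0],
    [0,0,0],
    [0,0,0],
    [0,0,0],
    [0,0,0],
    [0,0,0],
    [0,0,0]
  ],
  "hand": [0.6,0.5,0.45,0.42,0.4,0.3,0.2,0.1,0,0],
  "newtons": 25
}}

```text
time_s: 14.78
ee_pos: [531.0, -70.9, 99.0]
ee_rot: [180.0, 0.0, -9.5]
force: [0.4, 0.6, -0.1]
gripper_width: 33.5
gripper_force: 25.0
```

Call:
{"api": "apply_moves", "payload": {
  "delta_pos": [
    [0,0,0.02],
    [0,0,0.08],
    [0,0,0.18],
    [0,0,0.3],
    [0,0,0.42],
    [0,0,0.54],
    [0,0,0.66],
    [0,0,0.76],
    [0,0,0.83],
    [0,0,0.85]
  ],
  "rot": [
    [0,0,0],
    [0,0,0],
    [0,0,0],
    [0,0,0],
    [0,0,0],
    [0,0,0],
    [0,0,0],
    [0,0,0],
    [0,0,0],
    [0,0,0]
  ],
  "hand": [0,0,0,0,0,0,0,0,0,0]
}}

```text
time_s: 15.62
ee_pos: [531.8, -71.0, 202.8]
ee_rot: [-180.0, -0.2, -9.5]
force: [-0.2, 1.1, -2.4]
gripper_width: 33.4
gripper_force: 25.0
```

Call:
{"api": "apply_moves", "payload": {
  "delta_pos": [
    [-0.01,0.03,0],
    [-0.032,0.1,0],
    [-0.064,0.2,0],
    [-0.096,0.3,0],
    [-0.128,0.4,0],
    [-0.16,0.5,0],
    [-0.192,0.6,0],
    [-0.224,0.7,0],
    [-0.248,0.773,0]
  ],
  "rot": [
    [0,0,0],
    [0,0,0],
    [0,0,0],
    [0,0,0],
    [0,0,0],
    [0,0,0],
    [0,0,0],
    [0,0,0],
    [0,0,0]
  ],
  "hand": [0,0,0,0,0,0,0,0,0]
}}

```text
time_s: 16.37
ee_pos: [500.6, 23.6, 201.1]
ee_rot: [-180.0, 0.0, -9.5]
force: [-0.3, -0.5, -0.9]
gripper_width: 33.4
gripper_force: 25.0
```

Call:
{"api": "apply_moves", "payload": {
  "delta_pos": [
    [-0.032,0.1,0],
    [-0.064,0.2,0],
    [-0.096,0.3,0],
    [-0.128,0.4,0],
    [-0.16,0.5,0],
    [-0.192,0.6,0],
    [-0.224,0.7,0],
    [-0.248,0.773,0]
  ],
  "rot": [
    [0,0,0],
    [0,0,0],
    [0,0,0],
    [0,0,0],
    [0,0,0],
    [0,0,0],
    [0,0,0],
    [0,0,0]
  ],
  "hand": [0,0,0,0,0,0,0,0]
}}

```text
time_s: 17.03
ee_pos: [470.9, 116.1, 201.0]
ee_rot: [-180.0, 0.0, -9.5]
force: [0.2, -0.3, -2.7]
gripper_width: 33.5
gripper_force: 25.0
```

Call:
{"api": "apply_moves", "payload": {
  "delta_pos": [
    [-0.032,0.1,0],
    [-0.064,0.2,0],
    [-0.096,0.3,0],
    [-0.128,0.4,0],
    [-0.16,0.5,0],
    [-0.192,0.6,0],
    [-0.224,0.7,0],
    [-0.248,0.773,0]
  ],
  "rot": [
    [0,0,0],
    [0,0,0],
    [0,0,0],
    [0,0,0],
    [0,0,0],
    [0,0,0],
    [0,0,0],
    [0,0,0]
  ],
  "hand": [0,0,0,0,0,0,0,0]
}}

```text
time_s: 17.7
ee_pos: [441.2, 208.6, 201.0]
ee_rot: [-180.0, 0.0, -9.5]
force: [0.9, -0.5, -2.2]
gripper_width: 33.6
gripper_force: 25.0
```

Call:
{"api": "apply_moves", "payload": {
  "delta_pos": [
    [-0.032,0.1,0],
    [-0.064,0.2,0],
    [-0.096,0.3,0],
    [-0.128,0.4,0],
    [-0.16,0.5,0],
    [-0.192,0.6,0],
    [-0.224,0.7,0],
    [-0.248,0.773,0],
    [-0.248,0.773,0]
  ],
  "rot": [
    [0,0,0],
    [0,0,0],
    [0,0,0],
    [0,0,0],
    [0,0,0],
    [0,0,0],
    [0,0,0],
    [0,0,0],
    [0,0,0]
  ],
  "hand": [0,0,0,0,0,0,0,0,0]
}}

```text
time_s: 18.45
ee_pos: [411.5, 302.0, 200.9]
ee_rot: [-180.0, 0.0, -9.4]
force: [0.2, -0.6, -2.1]
gripper_width: 33.6
gripper_force: 25.0
```

Call:
{"api": "apply_moves", "payload": {
  "delta_pos": [
    [0,0,-0.05],
    [0,0,-0.15],
    [0,0,-0.28],
    [0,0,-0.42],
    [0,0,-0.55],
    [0,0,-0.67],
    [0,0,-0.75],
    [0,0,-0.8],
    [0,0,-0.82],
    [0,0,-0.833]
  ],
  "rot": [
    [0,0,0],
    [0,0,0],
    [0,0,0],
    [0,0,0],
    [0,0,0],
    [0,0,0],
    [0,0,0],
    [0,0,0],
    [0,0,0],
    [0,0,0]
  ],
  "hand": [0,0,0,0,0,0,0,0,0,0]
}}

```text
time_s: 19.28
ee_pos: [412.2, 300.1, 101.0]
ee_rot: [-180.0, -0.0, -9.5]
force: [-0.4, -0.3, -1.7]
gripper_width: 33.5
gripper_force: 25.0
```

Run:
```python
from h import *
print(env.state()['ee_pos'],env.state()['force'])
p=viewer.grab_frame('top'); s=viewer.grab_frame('side'); save(p,'t5.png')
a=cv2.resize(s['pixels'][60:200,140:290,::-1],None,fx=3,fy=3,interpolation=3)
b=cv2.resize(p['pixels'][170:240,220:320,::-1],None,fx=3.5,fy=6,interpolation=3)
cv2.imwrite('pics/s5.png',np.hstack([a,b]))
```

```text
[412.23679274 300.09371576 101.02218037] [-0.43866253 -0.28081576 -1.68620217]
```

View pics/s5.png

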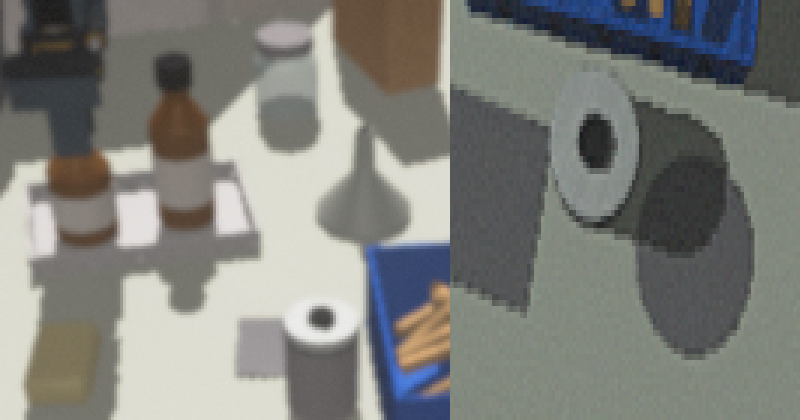

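Both bottles stand upright in the tray; the canister is free. Releasing, and measuring the now fully visible coasters and the canister from the saved picture.

Call:
{"api": "apply_moves", "payload": {
  "delta_pos": [
    [0,0,0],
    [0,0,0],
    [0,0,0],
    [0,0,0],
    [0,0,0],
    [0,0,0],
    [0,0,0],
    [0,0,0]
  ],
  "rot": [
    [0,0,0],
    [0,0,0],
    [0,0,0],
    [0,0,0],
    [0,0,0],
    [0,0,0],
    [0,0,0],
    [0,0,0]
  ],
  "hand": [0.4,0.45,0.5,0.6,0.7,0.8,1,1]
}}

```text
time_s: 20.05
ee_pos: [412.0, 300.2, 101.1]
ee_rot: [180.0, -0.0, -9.5]
force: [-0.7, -0.1, 0.5]
gripper_width: 75.8
gripper_force: 0.0
```

Call:
{"api": "apply_moves", "payload": {
  "delta_pos": [
    [0,0,0.05],
    [0,0,0.15],
    [0,0,0.3],
    [0,0,0.5],
    [0,0,0.7],
    [0,0,0.9],
    [0,0,0.9]
  ],
  "rot": [
    [0,0,0],
    [0,0,0],
    [0,0,0],
    [0,0,0],
    [0,0,0],
    [0,0,0],
    [0,0,0]
  ],
  "hand": [1,1,1,1,1,1,1]
}}

```text
time_s: 20.63
ee_pos: [414.4, 301.8, 214.4]
ee_rot: [-179.6, -0.4, -9.5]
force: [0.2, 0.4, 0.6]
gripper_width: 91.4
gripper_force: 0.0
```

Run:
```python
from h import *
p=viewer.grab_frame('top'); s=viewer.grab_frame('side')
print('can',at(p,(261.1,193.8),86),'round',at(p,(290.1,212.8),3))
for q,n in((p,'top'),(s,'side')):
    for o,z in(('coaster_round',3),('coaster_square',3),('stand',9),('canister',43),('bottle_tall',5),('bottle_short',5)):
        T=spotter.trace(q,o)
        for t in T[:2]:
            c=cv2.minEnclosingCircle(np.argwhere(t['mask'])[:,::-1].astype(np.float32))[0]; m=np.argwhere(t['mask']).mean(0)[::-1]
            print(n,o,round(t['score'],2),'centroid',at(q,m,z)[:2],'encl',at(q,c,z)[:2])
        print('  lm',[at(q,l['position'],5 if 'bott' in o else 0)[:2].tolist() for l in spotter.landmark_of(q,o)[:2]])
```

```text
can [569.6  -1.7  86. ] round [527.5 -73.9   3. ]
top coaster_round 0.59 centroid [528.2 -72.6] encl [528.9 -72.5]
  lm [[536.1, -74.2]]
top coaster_square 0.77 centroid [554.   77.5] encl [554.4  76.7]
top coaster_square 0.57 centroid [575.3  -1.2] encl [575.4  -1.3]
  lm [[556.1, 86.5]]
top stand 0.82 centroid [ 507.  -315.1] encl [ 506.2 -315.1]
  lm []
top canister 0.81 centroid [570.8  -1.9] encl [570.5  -1.4]
top canister 0.61 centroid [ 593.4 -197.4] encl [ 591.7 -197.7]
  lm [[595.9, -183.6], [572.7, 3.9]]
top bottle_tall 0.85 centroid [509.4 324.7] encl [509.6 326.2]
  lm [[512.7, 297.8]]
top bottle_short 0.86 centroid [412.9 300.4] encl [413.2 308.2]
  lm [[401.1, 303.7], [556.3, 82.3]]
side coaster_round 0.65 centroid [530.2 -72.7] encl [529.  -76.9]
side coaster_round 0.49 centroid [585.   48.7] encl [586.1  47.5]
  lm [[536.6, -71.1]]
side coaster_square 0.67 centroid [537.5  78.4] encl [536.6  81.1]
  lm [[556.6, 89.9]]
side stand 0.56 centroid [ 508.5 -315.3] encl [ 509.2 -313.9]
  lm [[503.2, -316.9]]
side canister 0.89 centroid [572.4  -1.2] encl [573.8  -3.2]
side canister 0.73 centroid [ 595.3 -192.7] encl [ 594.2 -194. ]
  lm [[583.0, -197.1], [576.6, -17.2]]
side bottle_tall 0.87 centroid [527.6 433.6] encl [525.4 451. ]
  lm [[507.6, 303.1], [676.4, 240.1]]
side bottle_short 0.85 centroid [414.8 391.3] encl [416.8 404.7]
  lm [[412.0, 303.3]]
```

Call:
{"api": "apply_moves", "payload": {
  "delta_pos": [
    [0.1,-0.2,0],
    [0.2,-0.4,0],
    [0.3,-0.6,0],
    [0.4,-0.77,0],
    [0.44,-0.838,0]
  ],
  "rot": [
    [0,0,0],
    [0,0,0],
    [0,0,0],
    [0,0,0],
    [0,0,0]
  ],
  "hand": [1,1,1,1,1]
}}

```text
time_s: 22.35
ee_pos: [465.9, 197.5, 209.1]
ee_rot: [180.0, -0.0, -9.6]
force: [0.3, 0.2, -1.6]
gripper_width: 91.1
gripper_force: 0.0
```

Call:
{"api": "apply_moves", "payload": {
  "delta_pos": [
    [0.1,-0.2,0],
    [0.2,-0.4,0],
    [0.3,-0.6,0],
    [0.4,-0.77,0],
    [0.44,-0.838,0]
  ],
  "rot": [
    [0,0,0],
    [0,0,0],
    [0,0,0],
    [0,0,0],
    [0,0,0]
  ],
  "hand": [1,1,1,1,1]
}}

```text
time_s: 22.77
ee_pos: [518.7, 97.3, 209.0]
ee_rot: [180.0, -0.0, -9.6]
force: [0.7, 0.6, 0.1]
gripper_width: 91.1
gripper_force: 0.0
```

Call:
{"api": "apply_moves", "payload": {
  "delta_pos": [
    [0.1,-0.2,0],
    [0.2,-0.4,0],
    [0.3,-0.6,0],
    [0.4,-0.77,0],
    [0.44,-0.838,0],
    [0.44,-0.838,0]
  ],
  "rot": [
    [0,0,0],
    [0,0,0],
    [0,0,0],
    [0,0,0],
    [0,0,0],
    [0,0,0]
  ],
  "hand": [1,1,1,1,1,1]
}}

```text
time_s: 23.27
ee_pos: [571.0, -2.2, 208.7]
ee_rot: [-180.0, 0.0, -9.6]
force: [0.1, 0.2, 0.7]
gripper_width: 91.0
gripper_force: 0.0
```

Call:
{"api": "apply_moves", "payload": {
  "delta_pos": [
    [0,0,-0.1],
    [0,0,-0.2],
    [0,0,-0.3],
    [0,0,-0.4],
    [0,0,-0.5],
    [0,0,-0.6],
    [0,0,-0.7],
    [0,0,-0.72],
    [0,0,-0.72]
  ],
  "rot": [
    [0,0,0],
    [0,0,0],
    [0,0,0],
    [0,0,0],
    [0,0,0],
    [0,0,0],
    [0,0,0],
    [0,0,0],
    [0,0,0]
  ],
  "hand": [1,1,1,1,1,1,1,1,1]
}}

```text
time_s: 24.02
ee_pos: [569.2, -0.0, 122.0]
ee_rot: [-180.0, 0.1, -9.4]
force: [-0.9, 0.9, -0.0]
gripper_width: 91.3
gripper_force: 0.0
```

Run:
```python
from h import *
print(env.state()['ee_pos'],env.state()['force'])
p=viewer.grab_frame('top'); s=viewer.grab_frame('side')
a=cv2.resize(s['pixels'][100:240,180:320,::-1],None,fx=3,fy=3,interpolation=3)
b=cv2.resize(p['pixels'][140:240,220:320,::-1],None,fx=3.5,fy=4.2,interpolation=3)
cv2.imwrite('pics/s6.png',np.hstack([a,b]))
```

```text
[ 5.69216364e+02 -4.71847826e-03  1.21981889e+02] [-0.87329914  0.88688577 -0.0384554 ]
```

View pics/s6.png

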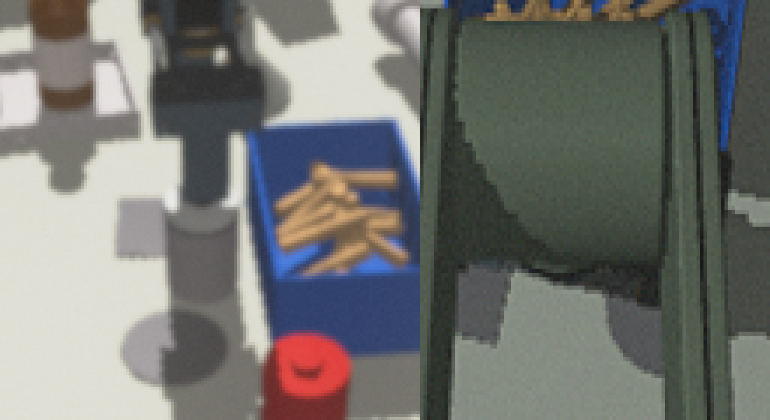

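The steel canister (crop columns 166–238) is under the fingers (182–232), with clearance to the basket. Descending, gripping, and lifting.

Call:
{"api": "apply_moves", "payload": {
  "delta_pos": [
    [0,0,-0.1],
    [0,0,-0.2],
    [0,0,-0.3],
    [0,0,-0.4],
    [0,0,-0.5],
    [0,0,-0.6],
    [0,0,-0.68],
    [0,0,-0.72],
    [0,0,-0.72]
  ],
  "rot": [
    [0,0,0],
    [0,0,0],
    [0,0,0],
    [0,0,0],
    [0,0,0],
    [0,0,0],
    [0,0,0],
    [0,0,0],
    [0,0,0]
  ],
  "hand": [1,1,1,1,1,1,1,1,1]
}}

```text
time_s: 24.87
ee_pos: [570.0, -1.3, 35.7]
ee_rot: [180.0, 0.1, -9.5]
force: [-0.0, -0.5, -0.2]
gripper_width: 91.4
gripper_force: 0.0
```

Call:
{"api": "apply_moves", "payload": {
  "delta_pos": [
    [0,0,0],
    [0,0,0],
    [0,0,0],
    [0,0,0],
    [0,0,0],
    [0,0,0],
    [0,0,0],
    [0,0,0]
  ],
  "rot": [
    [0,0,0],
    [0,0,0],
    [0,0,0],
    [0,0,0],
    [0,0,0],
    [0,0,0],
    [0,0,0],
    [0,0,0]
  ],
  "hand": [0.8,0.72,0.68,0.66,0.6,0.5,0.4,0.3],
  "newtons": 30
}}

```text
time_s: 25.53
ee_pos: [570.6, -1.5, 36.7]
ee_rot: [-180.0, -0.0, -9.5]
force: [-1.1, 0.3, 3.2]
gripper_width: 60.1
gripper_force: 30.0
```

Call:
{"api": "apply_moves", "payload": {
  "delta_pos": [
    [0,0,0.02],
    [0,0,0.06],
    [0,0,0.14],
    [0,0,0.24],
    [0,0,0.36],
    [0,0,0.48],
    [0,0,0.6],
    [0,0,0.72],
    [0,0,0.8],
    [0,0,0.8]
  ],
  "rot": [
    [0,0,0],
    [0,0,0],
    [0,0,0],
    [0,0,0],
    [0,0,0],
    [0,0,0],
    [0,0,0],
    [0,0,0],
    [0,0,0],
    [0,0,0]
  ],
  "hand": [0.3,0.3,0.3,0.3,0.3,0.3,0.3,0.3,0.3,0.3]
}}

```text
time_s: 26.37
ee_pos: [571.8, -1.5, 134.8]
ee_rot: [-180.0, -0.3, -9.5]
force: [0.0, 0.5, -2.6]
gripper_width: 59.6
gripper_force: 30.0
```

Call:
{"api": "apply_moves", "payload": {
  "delta_pos": [
    [-0.006,-0.03,0],
    [-0.02,-0.1,0],
    [-0.042,-0.21,0],
    [-0.064,-0.32,0],
    [-0.086,-0.43,0],
    [-0.108,-0.54,0],
    [-0.13,-0.65,0],
    [-0.152,-0.76,0],
    [-0.174,-0.87,0]
  ],
  "rot": [
    [0,0,0],
    [0,0,0],
    [0,0,0],
    [0,0,0],
    [0,0,0],
    [0,0,0],
    [0,0,0],
    [0,0,0],
    [0,0,0]
  ],
  "hand": [0.3,0.3,0.3,0.3,0.3,0.3,0.3,0.3,0.3]
}}

```text
time_s: 27.12
ee_pos: [549.1, -107.6, 132.3]
ee_rot: [180.0, -0.0, -9.6]
force: [-0.4, 0.5, -2.4]
gripper_width: 59.7
gripper_force: 30.0
```

Call:
{"api": "apply_moves", "payload": {
  "delta_pos": [
    [-0.02,-0.1,0],
    [-0.042,-0.21,0],
    [-0.064,-0.32,0],
    [-0.086,-0.43,0],
    [-0.108,-0.54,0],
    [-0.13,-0.65,0],
    [-0.152,-0.76,0],
    [-0.174,-0.87,0]
  ],
  "rot": [
    [0,0,0],
    [0,0,0],
    [0,0,0],
    [0,0,0],
    [0,0,0],
    [0,0,0],
    [0,0,0],
    [0,0,0]
  ],
  "hand": [0.3,0.3,0.3,0.3,0.3,0.3,0.3,0.3]
}}

```text
time_s: 27.78
ee_pos: [528.3, -211.6, 132.2]
ee_rot: [180.0, 0.0, -9.5]
force: [-0.2, -1.0, -3.4]
gripper_width: 59.7
gripper_force: 30.0
```

Call:
{"api": "apply_moves", "payload": {
  "delta_pos": [
    [-0.02,-0.1,0],
    [-0.042,-0.21,0],
    [-0.064,-0.32,0],
    [-0.086,-0.43,0],
    [-0.108,-0.54,0],
    [-0.13,-0.65,0],
    [-0.152,-0.76,0],
    [-0.168,-0.84,0],
    [-0.174,-0.87,0],
    [-0.174,-0.87,0]
  ],
  "rot": [
    [0,0,0],
    [0,0,0],
    [0,0,0],
    [0,0,0],
    [0,0,0],
    [0,0,0],
    [0,0,0],
    [0,0,0],
    [0,0,0],
    [0,0,0]
  ],
  "hand": [0.3,0.3,0.3,0.3,0.3,0.3,0.3,0.3,0.3,0.3]
}}

```text
time_s: 28.62
ee_pos: [507.5, -315.7, 132.1]
ee_rot: [180.0, 0.0, -9.6]
force: [0.7, 0.9, -3.1]
gripper_width: 60.0
gripper_force: 30.0
```

Call:
{"api": "apply_moves", "payload": {
  "delta_pos": [
    [0,0,-0.03],
    [0,0,-0.1],
    [0,0,-0.2],
    [0,0,-0.3],
    [0,0,-0.4],
    [0,0,-0.48],
    [0,0,-0.54],
    [0,0,-0.58],
    [0,0,-0.6],
    [0,0,-0.6]
  ],
  "rot": [
    [0,0,0],
    [0,0,0],
    [0,0,0],
    [0,0,0],
    [0,0,0],
    [0,0,0],
    [0,0,0],
    [0,0,0],
    [0,0,0],
    [0,0,0]
  ],
  "hand": [0.3,0.3,0.3,0.3,0.3,0.3,0.3,0.3,0.3,0.3]
}}

```text
time_s: 29.45
ee_pos: [507.7, -314.5, 59.8]
ee_rot: [-180.0, 0.0, -9.5]
force: [-0.1, 0.1, -2.8]
gripper_width: 59.6
gripper_force: 30.0
```

Run:
```python
from h import *
print(env.state()['ee_pos'],env.state()['force'])
p=viewer.grab_frame('top'); s=viewer.grab_frame('side')
a=cv2.resize(s['pixels'][210:350,185:325,::-1],None,fx=4,fy=4,interpolation=3)
for cx,cy,z,r in((508,-315,18,48),(508,-315,24,30)):
    for t in np.linspace(0,6.28,60):
        u=(px(s,(cx+r*np.cos(t),cy+r*np.sin(t),z))-[185,210])*4+2; cv2.circle(a,tuple(int(k) for k in u),1,(0,255,0),-1)
cv2.imwrite('pics/s7.png',a)
```

```text
[ 507.65258538 -314.5310896    59.83775679] [-0.05626524  0.11615776 -2.83283012]
```

View pics/s7.png

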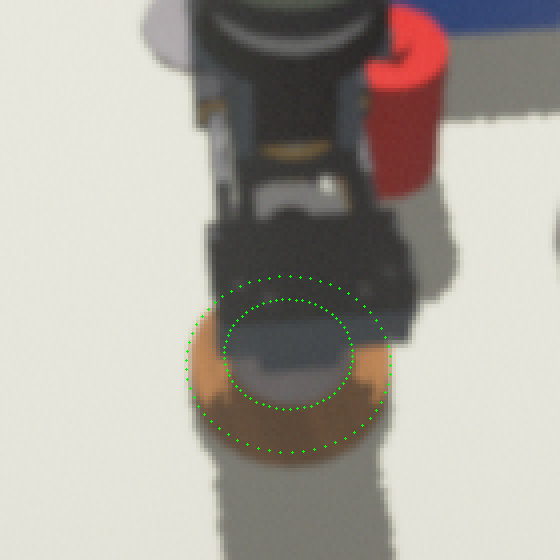

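Canister base (crop centre ~(290,355)) matches the stand-centre overlay within about 2 mm. Setting it down.

Call:
{"api": "apply_moves", "payload": {
  "delta_pos": [
    [0,0,-0.02],
    [0,0,-0.04],
    [0,0,-0.047],
    [0,0,-0.047],
    [0,0,-0.047],
    [0,0,-0.047],
    [0,0,-0.047],
    [0,0,-0.047],
    [0,0,-0.047],
    [0,0,-0.047]
  ],
  "rot": [
    [0,0,0],
    [0,0,0],
    [0,0,0],
    [0,0,0],
    [0,0,0],
    [0,0,0],
    [0,0,0],
    [0,0,0],
    [0,0,0],
    [0,0,0]
  ],
  "hand": [0.3,0.3,0.3,0.3,0.68,0.72,0.78,0.85,1,1]
}}

```text
time_s: 30.38
ee_pos: [507.8, -314.8, 54.8]
ee_rot: [180.0, -0.0, -9.5]
force: [0.7, -0.8, 0.3]
gripper_width: 88.1
gripper_force: 0.0
```

Call:
{"api": "apply_moves", "payload": {
  "delta_pos": [
    [0,0,0],
    [0,0,0.04],
    [0,0,0.12],
    [0,0,0.25],
    [0,0,0.4],
    [0,0,0.6],
    [0,0,0.8],
    [0,0,0.92],
    [0,0,0.92]
  ],
  "rot": [
    [0,0,0],
    [0,0,0],
    [0,0,0],
    [0,0,0],
    [0,0,0],
    [0,0,0],
    [0,0,0],
    [0,0,0],
    [0,0,0]
  ],
  "hand": [1,1,1,1,1,1,1,1,1]
}}

```text
time_s: 31.13
ee_pos: [509.8, -316.0, 169.8]
ee_rot: [179.8, -0.5, -9.5]
force: [0.3, 0.2, 0.1]
gripper_width: 91.3
gripper_force: 0.0
```

Call:
{"api": "apply_moves", "payload": {
  "delta_pos": [
    [-0.03,0.2,0.1],
    [-0.06,0.4,0.2],
    [-0.09,0.6,0.3],
    [-0.12,0.8,0.37],
    [-0.133,0.854,0.37]
  ],
  "rot": [
    [0,0,0],
    [0,0,0],
    [0,0,0],
    [0,0,0],
    [0,0,0]
  ],
  "hand": [1,1,1,1,1]
}}

```text
time_s: 31.55
ee_pos: [491.6, -209.7, 210.8]
ee_rot: [-180.0, -0.1, -9.4]
force: [-1.1, 0.2, -0.1]
gripper_width: 91.3
gripper_force: 0.0
```

Call:
{"api": "apply_moves", "payload": {
  "delta_pos": [
    [-0.03,0.2,0],
    [-0.06,0.4,0],
    [-0.09,0.6,0],
    [-0.12,0.8,0],
    [-0.133,0.854,0]
  ],
  "rot": [
    [0,0,0],
    [0,0,0],
    [0,0,0],
    [0,0,0],
    [0,0,0]
  ],
  "hand": [1,1,1,1,1]
}}

```text
time_s: 31.97
ee_pos: [474.7, -107.5, 208.5]
ee_rot: [-179.9, 0.1, -9.4]
force: [-0.2, 0.5, -0.3]
gripper_width: 91.1
gripper_force: 0.0
```

Call:
{"api": "apply_moves", "payload": {
  "delta_pos": [
    [-0.03,0.2,0],
    [-0.06,0.4,0],
    [-0.09,0.6,0],
    [-0.12,0.8,0],
    [-0.133,0.854,0]
  ],
  "rot": [
    [0,0,0],
    [0,0,0],
    [0,0,0],
    [0,0,0],
    [0,0,0]
  ],
  "hand": [1,1,1,1,1]
}}

```text
time_s: 32.38
ee_pos: [459.3, -5.7, 208.8]
ee_rot: [-180.0, 0.1, -9.4]
force: [-0.4, -0.2, -1.2]
gripper_width: 91.0
gripper_force: 0.0
```

Call:
{"api": "apply_moves", "payload": {
  "delta_pos": [
    [-0.03,0.2,0],
    [-0.06,0.4,0],
    [-0.09,0.6,0],
    [-0.12,0.8,0],
    [-0.133,0.854,0]
  ],
  "rot": [
    [0,0,0],
    [0,0,0],
    [0,0,0],
    [0,0,0],
    [0,0,0]
  ],
  "hand": [1,1,1,1,1]
}}

```text
time_s: 32.8
ee_pos: [444.0, 96.6, 209.0]
ee_rot: [-180.0, 0.0, -9.4]
force: [0.0, 0.4, 0.0]
gripper_width: 90.9
gripper_force: 0.0
```

Call:
{"api": "apply_moves", "payload": {
  "delta_pos": [
    [-0.03,0.2,0],
    [-0.06,0.4,0],
    [-0.09,0.6,0],
    [-0.12,0.8,0],
    [-0.133,0.854,0]
  ],
  "rot": [
    [0,0,0],
    [0,0,0],
    [0,0,0],
    [0,0,0],
    [0,0,0]
  ],
  "hand": [1,1,1,1,1]
}}

```text
time_s: 33.22
ee_pos: [428.4, 199.0, 209.0]
ee_rot: [-180.0, -0.0, -9.4]
force: [-0.7, -1.0, 1.0]
gripper_width: 91.3
gripper_force: 0.0
```

Call:
{"api": "apply_moves", "payload": {
  "delta_pos": [
    [-0.03,0.2,0],
    [-0.06,0.4,0],
    [-0.09,0.6,0],
    [-0.12,0.8,0],
    [-0.133,0.854,0],
    [-0.133,0.854,0],
    [-0.133,0.854,0]
  ],
  "rot": [
    [0,0,0],
    [0,0,0],
    [0,0,0],
    [0,0,0],
    [0,0,0],
    [0,0,0],
    [0,0,0]
  ],
  "hand": [1,1,1,1,1,1,1]
}}

```text
time_s: 33.8
ee_pos: [412.4, 298.8, 209.0]
ee_rot: [179.9, -0.0, -9.5]
force: [-0.6, 0.2, -0.4]
gripper_width: 91.2
gripper_force: 0.0
```

Run:
```python
from h import *
print(env.state()['ee_pos'],env.state()['force'])
p=viewer.grab_frame('top'); s=viewer.grab_frame('side')
a=cv2.resize(s['pixels'][60:340,130:300,::-1],None,fx=2,fy=2,interpolation=3)
b=cv2.resize(p['pixels'][150:270,310:430,::-1],None,fx=3.5,fy=560/120,interpolation=3)
for q,n in((p,'top'),(s,'side')):
    for o,z in(('stand',9),('canister',61)):
        for t in spotter.trace(q,o)[:2]:
            m=np.argwhere(t['mask']).mean(0)[::-1]; print(n,o,round(t['score'],2),at(q,m,z)[:2])
cv2.imwrite('pics/s8.png',np.hstack([a,b]))
```

```text
[412.39299444 298.79700651 209.03608795] [-0.57685306  0.23659463 -0.44609291]
top stand 0.97 [ 506.  -297.5]
top canister 0.61 [ 507.4 -317.8]
top canister 0.59 [ 591.5 -194.3]
side stand 0.87 [ 505.9 -330. ]
side canister 0.92 [ 588.9 -209.4]
side canister 0.64 [ 509.  -312.1]
```

View pics/s8.png

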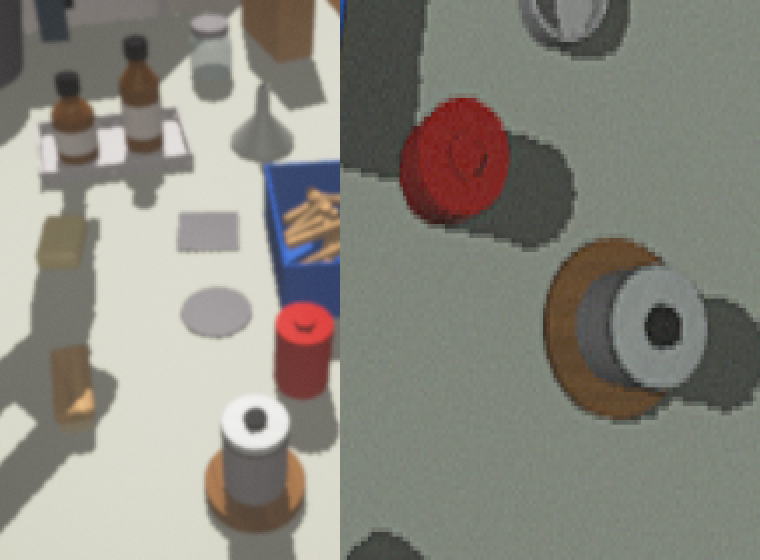

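The canister stands upright in the middle of the stand (crop (640,325)), and both bottles wait in the tray. Now the short bottle goes back.

Call:
{"api": "apply_moves", "payload": {
  "delta_pos": [
    [0,0,-0.15],
    [0,0,-0.3],
    [0,0,-0.45],
    [0,0,-0.6],
    [0,0,-0.72],
    [0,0,-0.83],
    [0,0,-0.9],
    [0,0,-0.9025],
    [0,0,-0.9025]
  ],
  "rot": [
    [0,0,0],
    [0,0,0],
    [0,0,0],
    [0,0,0],
    [0,0,0],
    [0,0,0],
    [0,0,0],
    [0,0,0],
    [0,0,0]
  ],
  "hand": [1,1,1,1,1,1,1,1,1]
}}

```text
time_s: 34.85
ee_pos: [412.1, 300.0, 101.1]
ee_rot: [180.0, 0.0, -9.5]
force: [0.6, -0.2, -0.2]
gripper_width: 91.0
gripper_force: 0.0
```

Call:
{"api": "apply_moves", "payload": {
  "delta_pos": [
    [0,0,0],
    [0,0,0],
    [0,0,0],
    [0,0,0],
    [0,0,0],
    [0,0,0],
    [0,0,0],
    [0,0,0],
    [0,0,0],
    [0,0,0]
  ],
  "rot": [
    [0,0,0],
    [0,0,0],
    [0,0,0],
    [0,0,0],
    [0,0,0],
    [0,0,0],
    [0,0,0],
    [0,0,0],
    [0,0,0],
    [0,0,0]
  ],
  "hand": [0.6,0.5,0.45,0.42,0.4,0.3,0.2,0.1,0,0],
  "newtons": 25
}}

```text
time_s: 35.68
ee_pos: [411.9, 300.1, 101.1]
ee_rot: [180.0, 0.0, -9.5]
force: [-0.2, -1.2, -0.1]
gripper_width: 33.6
gripper_force: 25.0
```

Call:
{"api": "apply_moves", "payload": {
  "delta_pos": [
    [0,0,0.02],
    [0,0,0.08],
    [0,0,0.18],
    [0,0,0.3],
    [0,0,0.42],
    [0,0,0.54],
    [0,0,0.66],
    [0,0,0.76],
    [0,0,0.82],
    [0,0,0.83]
  ],
  "rot": [
    [0,0,0],
    [0,0,0],
    [0,0,0],
    [0,0,0],
    [0,0,0],
    [0,0,0],
    [0,0,0],
    [0,0,0],
    [0,0,0],
    [0,0,0]
  ],
  "hand": [0,0,0,0,0,0,0,0,0,0]
}}

```text
time_s: 36.52
ee_pos: [412.6, 300.6, 202.4]
ee_rot: [-179.9, -0.1, -9.5]
force: [0.7, -0.2, -1.3]
gripper_width: 33.3
gripper_force: 25.0
```

Call:
{"api": "apply_moves", "payload": {
  "delta_pos": [
    [0.01,-0.03,0],
    [0.032,-0.1,0],
    [0.064,-0.2,0],
    [0.096,-0.3,0],
    [0.128,-0.4,0],
    [0.16,-0.5,0],
    [0.192,-0.6,0],
    [0.224,-0.7,0],
    [0.246,-0.775,0]
  ],
  "rot": [
    [0,0,0],
    [0,0,0],
    [0,0,0],
    [0,0,0],
    [0,0,0],
    [0,0,0],
    [0,0,0],
    [0,0,0],
    [0,0,0]
  ],
  "hand": [0,0,0,0,0,0,0,0,0]
}}

```text
time_s: 37.27
ee_pos: [441.9, 205.1, 200.5]
ee_rot: [180.0, 0.0, -9.6]
force: [1.1, 0.5, -1.3]
gripper_width: 33.0
gripper_force: 25.0
```

Call:
{"api": "apply_moves", "payload": {
  "delta_pos": [
    [0.032,-0.1,0],
    [0.064,-0.2,0],
    [0.096,-0.3,0],
    [0.128,-0.4,0],
    [0.16,-0.5,0],
    [0.192,-0.6,0],
    [0.224,-0.7,0],
    [0.246,-0.775,0]
  ],
  "rot": [
    [0,0,0],
    [0,0,0],
    [0,0,0],
    [0,0,0],
    [0,0,0],
    [0,0,0],
    [0,0,0],
    [0,0,0]
  ],
  "hand": [0,0,0,0,0,0,0,0]
}}

```text
time_s: 37.93
ee_pos: [471.2, 112.5, 200.6]
ee_rot: [180.0, 0.0, -9.6]
force: [-0.0, -0.3, -2.7]
gripper_width: 33.7
gripper_force: 25.0
```

Call:
{"api": "apply_moves", "payload": {
  "delta_pos": [
    [0.032,-0.1,0],
    [0.064,-0.2,0],
    [0.096,-0.3,0],
    [0.128,-0.4,0],
    [0.16,-0.5,0],
    [0.192,-0.6,0],
    [0.224,-0.7,0],
    [0.246,-0.775,0]
  ],
  "rot": [
    [0,0,0],
    [0,0,0],
    [0,0,0],
    [0,0,0],
    [0,0,0],
    [0,0,0],
    [0,0,0],
    [0,0,0]
  ],
  "hand": [0,0,0,0,0,0,0,0]
}}

```text
time_s: 38.6
ee_pos: [500.9, 19.7, 200.7]
ee_rot: [180.0, -0.0, -9.6]
force: [-0.2, 0.2, -2.1]
gripper_width: 33.7
gripper_force: 25.0
```

Call:
{"api": "apply_moves", "payload": {
  "delta_pos": [
    [0.032,-0.1,0],
    [0.064,-0.2,0],
    [0.096,-0.3,0],
    [0.128,-0.4,0],
    [0.16,-0.5,0],
    [0.192,-0.6,0],
    [0.224,-0.7,0],
    [0.246,-0.775,0],
    [0.246,-0.775,0]
  ],
  "rot": [
    [0,0,0],
    [0,0,0],
    [0,0,0],
    [0,0,0],
    [0,0,0],
    [0,0,0],
    [0,0,0],
    [0,0,0],
    [0,0,0]
  ],
  "hand": [0,0,0,0,0,0,0,0,0]
}}

```text
time_s: 39.35
ee_pos: [530.7, -73.7, 200.6]
ee_rot: [180.0, -0.0, -9.6]
force: [0.1, 0.2, -0.9]
gripper_width: 33.4
gripper_force: 25.0
```

Call:
{"api": "apply_moves", "payload": {
  "delta_pos": [
    [0,0,-0.05],
    [0,0,-0.15],
    [0,0,-0.28],
    [0,0,-0.42],
    [0,0,-0.55],
    [0,0,-0.67],
    [0,0,-0.75],
    [0,0,-0.79],
    [0,0,-0.81],
    [0,0,-0.81]
  ],
  "rot": [
    [0,0,0],
    [0,0,0],
    [0,0,0],
    [0,0,0],
    [0,0,0],
    [0,0,0],
    [0,0,0],
    [0,0,0],
    [0,0,0],
    [0,0,0]
  ],
  "hand": [0,0,0,0,0,0,0,0,0,0]
}}

```text
time_s: 40.18
ee_pos: [530.1, -71.6, 103.4]
ee_rot: [180.0, 0.0, -9.5]
force: [0.2, -0.4, -1.1]
gripper_width: 33.2
gripper_force: 25.0
```

Run:
```python
from h import *
print(env.state()['ee_pos'],env.state()['force'])
p=viewer.grab_frame('top'); s=viewer.grab_frame('side')
a=cv2.resize(s['pixels'][140:260,180:300,::-1],None,fx=4.5,fy=4.5,interpolation=3)
for cx,cy,z,r in((528.8,-72.5,3,42),(530,-72,7,31)):
    for t in np.linspace(0,6.28,60):
        u=(px(s,(cx+r*np.cos(t),cy+r*np.sin(t),z))-[180,140])*4.5+2; cv2.circle(a,tuple(int(k) for k in u),1,(0,255,0),-1)
cv2.imwrite('pics/s9.png',a)
```

```text
[530.05920638 -71.59755409 103.40221741] [ 0.15462882 -0.40998656 -1.07417417]
```

View pics/s9.png

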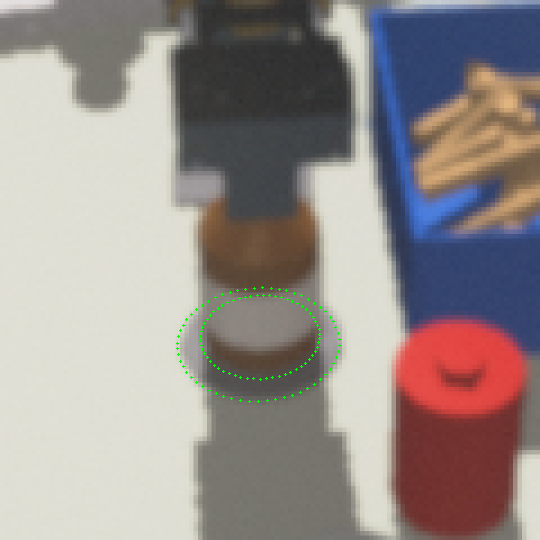

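The short bottle (crop columns 203–319) is centred over the round coaster (183–342). Setting it down, then on to the tall one.

Call:
{"api": "apply_moves", "payload": {
  "delta_pos": [
    [0,0,-0.02],
    [0,0,-0.037],
    [0,0,-0.037],
    [0,0,-0.037],
    [0,0,-0.037],
    [0,0,-0.037],
    [0,0,-0.037],
    [0,0,-0.037],
    [0,0,-0.037],
    [0,0,-0.037]
  ],
  "rot": [
    [0,0,0],
    [0,0,0],
    [0,0,0],
    [0,0,0],
    [0,0,0],
    [0,0,0],
    [0,0,0],
    [0,0,0],
    [0,0,0],
    [0,0,0]
  ],
  "hand": [0,0,0,0.4,0.45,0.5,0.6,0.8,1,1]
}}

```text
time_s: 41.12
ee_pos: [530.1, -71.8, 99.1]
ee_rot: [180.0, -0.0, -9.5]
force: [0.6, -0.4, 0.2]
gripper_width: 69.1
gripper_force: 0.0
```

Call:
{"api": "apply_moves", "payload": {
  "delta_pos": [
    [0,0,0],
    [0,0,0.06],
    [0,0,0.15],
    [0,0,0.3],
    [0,0,0.5],
    [0,0,0.7],
    [0,0,0.92],
    [0,0,0.92]
  ],
  "rot": [
    [0,0,0],
    [0,0,0],
    [0,0,0],
    [0,0,0],
    [0,0,0],
    [0,0,0],
    [0,0,0],
    [0,0,0]
  ],
  "hand": [1,1,1,1,1,1,1,1]
}}

```text
time_s: 41.78
ee_pos: [533.1, -72.3, 215.4]
ee_rot: [-180.0, -0.6, -9.5]
force: [0.5, -0.7, 0.4]
gripper_width: 91.4
gripper_force: 0.0
```

Call:
{"api": "apply_moves", "payload": {
  "delta_pos": [
    [-0.01,0.2,0],
    [-0.02,0.4,0],
    [-0.03,0.6,0],
    [-0.0417,0.773,0]
  ],
  "rot": [
    [0,0,0],
    [0,0,0],
    [0,0,0],
    [0,0,0]
  ],
  "hand": [1,1,1,1]
}}

```text
time_s: 42.12
ee_pos: [524.7, 22.1, 209.6]
ee_rot: [-180.0, 0.0, -9.5]
force: [-0.3, 0.4, -0.8]
gripper_width: 91.1
gripper_force: 0.0
```

Call:
{"api": "apply_moves", "payload": {
  "delta_pos": [
    [-0.01,0.2,0],
    [-0.02,0.4,0],
    [-0.03,0.6,0],
    [-0.0417,0.773,0]
  ],
  "rot": [
    [0,0,0],
    [0,0,0],
    [0,0,0],
    [0,0,0]
  ],
  "hand": [1,1,1,1]
}}

```text
time_s: 42.45
ee_pos: [519.7, 115.1, 209.5]
ee_rot: [-180.0, 0.0, -9.5]
force: [0.4, 0.1, 0.4]
gripper_width: 91.3
gripper_force: 0.0
```

Call:
{"api": "apply_moves", "payload": {
  "delta_pos": [
    [-0.01,0.2,0],
    [-0.02,0.4,0],
    [-0.03,0.6,0],
    [-0.0417,0.773,0]
  ],
  "rot": [
    [0,0,0],
    [0,0,0],
    [0,0,0],
    [0,0,0]
  ],
  "hand": [1,1,1,1]
}}

```text
time_s: 42.78
ee_pos: [514.7, 207.9, 209.5]
ee_rot: [-180.0, 0.0, -9.5]
force: [0.3, 0.3, 0.3]
gripper_width: 91.1
gripper_force: 0.0
```

Call:
{"api": "apply_moves", "payload": {
  "delta_pos": [
    [-0.01,0.2,0],
    [-0.02,0.4,0],
    [-0.03,0.6,0],
    [-0.0417,0.773,0],
    [-0.0417,0.773,0],
    [-0.0417,0.773,0]
  ],
  "rot": [
    [0,0,0],
    [0,0,0],
    [0,0,0],
    [0,0,0],
    [0,0,0],
    [0,0,0]
  ],
  "hand": [1,1,1,1,1,1]
}}

```text
time_s: 43.28
ee_pos: [509.7, 299.7, 209.2]
ee_rot: [179.9, 0.0, -9.4]
force: [0.2, -0.5, 1.0]
gripper_width: 91.1
gripper_force: 0.0
```

Call:
{"api": "apply_moves", "payload": {
  "delta_pos": [
    [0,0,-0.1],
    [0,0,-0.2],
    [0,0,-0.3],
    [0,0,-0.4],
    [0,0,-0.5],
    [0,0,-0.57],
    [0,0,-0.57],
    [0,0,-0.57]
  ],
  "rot": [
    [0,0,0],
    [0,0,0],
    [0,0,0],
    [0,0,0],
    [0,0,0],
    [0,0,0],
    [0,0,0],
    [0,0,0]
  ],
  "hand": [1,1,1,1,1,1,1,1]
}}

```text
time_s: 43.95
ee_pos: [510.1, 298.4, 141.0]
ee_rot: [180.0, 0.0, -9.6]
force: [-0.1, -0.2, 0.6]
gripper_width: 91.5
gripper_force: 0.0
```

Call:
{"api": "apply_moves", "payload": {
  "delta_pos": [
    [0,0,0],
    [0,0,0],
    [0,0,0],
    [0,0,0],
    [0,0,0],
    [0,0,0],
    [0,0,0],
    [0,0,0],
    [0,0,0],
    [0,0,0]
  ],
  "rot": [
    [0,0,0],
    [0,0,0],
    [0,0,0],
    [0,0,0],
    [0,0,0],
    [0,0,0],
    [0,0,0],
    [0,0,0],
    [0,0,0],
    [0,0,0]
  ],
  "hand": [0.6,0.5,0.45,0.42,0.4,0.3,0.2,0.1,0,0]
}}

```text
time_s: 44.78
ee_pos: [510.0, 299.4, 141.0]
ee_rot: [-180.0, 0.0, -9.5]
force: [-1.4, 0.3, -0.1]
gripper_width: 33.8
gripper_force: 25.0
```

Call:
{"api": "apply_moves", "payload": {
  "delta_pos": [
    [0,0,0.02],
    [0,0,0.06],
    [0,0,0.12],
    [0,0,0.2],
    [0,0,0.28],
    [0,0,0.36],
    [0,0,0.44],
    [0,0,0.48],
    [0,0,0.5],
    [0,0,0.5]
  ],
  "rot": [
    [0,0,0],
    [0,0,0],
    [0,0,0],
    [0,0,0],
    [0,0,0],
    [0,0,0],
    [0,0,0],
    [0,0,0],
    [0,0,0],
    [0,0,0]
  ],
  "hand": [0,0,0,0,0,0,0,0,0,0]
}}

```text
time_s: 45.62
ee_pos: [510.3, 299.3, 201.9]
ee_rot: [-180.0, -0.1, -9.5]
force: [-0.2, -0.9, -2.4]
gripper_width: 33.5
gripper_force: 25.0
```

Call:
{"api": "apply_moves", "payload": {
  "delta_pos": [
    [0.006,-0.03,0],
    [0.02,-0.1,0],
    [0.04,-0.2,0],
    [0.064,-0.32,0],
    [0.088,-0.44,0],
    [0.112,-0.56,0],
    [0.136,-0.68,0],
    [0.16,-0.8,0],
    [0.175,-0.88,0],
    [0.185,-0.9275,0]
  ],
  "rot": [
    [0,0,0],
    [0,0,0],
    [0,0,0],
    [0,0,0],
    [0,0,0],
    [0,0,0],
    [0,0,0],
    [0,0,0],
    [0,0,0],
    [0,0,0]
  ],
  "hand": [0,0,0,0,0,0,0,0,0,0]
}}

```text
time_s: 46.45
ee_pos: [532.5, 185.6, 201.1]
ee_rot: [180.0, 0.0, -9.6]
force: [-0.1, 0.3, -2.6]
gripper_width: 33.3
gripper_force: 25.0
```

Call:
{"api": "apply_moves", "payload": {
  "delta_pos": [
    [0.006,-0.03,0],
    [0.02,-0.1,0],
    [0.04,-0.2,0],
    [0.064,-0.32,0],
    [0.088,-0.44,0],
    [0.112,-0.56,0],
    [0.136,-0.68,0],
    [0.16,-0.8,0],
    [0.175,-0.88,0],
    [0.185,-0.9275,0]
  ],
  "rot": [
    [0,0,0],
    [0,0,0],
    [0,0,0],
    [0,0,0],
    [0,0,0],
    [0,0,0],
    [0,0,0],
    [0,0,0],
    [0,0,0],
    [0,0,0]
  ],
  "hand": [0,0,0,0,0,0,0,0,0,0]
}}

```text
time_s: 47.28
ee_pos: [554.6, 75.3, 201.0]
ee_rot: [180.0, -0.0, -9.6]
force: [-0.7, -0.2, -2.0]
gripper_width: 33.4
gripper_force: 25.0
```

Call:
{"api": "apply_moves", "payload": {
  "delta_pos": [
    [0,0,-0.02],
    [0,0,-0.08],
    [0,0,-0.16],
    [0,0,-0.24],
    [0,0,-0.32],
    [0,0,-0.38],
    [0,0,-0.43],
    [0,0,-0.46],
    [0,0,-0.48],
    [0,0,-0.48]
  ],
  "rot": [
    [0,0,0],
    [0,0,0],
    [0,0,0],
    [0,0,0],
    [0,0,0],
    [0,0,0],
    [0,0,0],
    [0,0,0],
    [0,0,0],
    [0,0,0]
  ],
  "hand": [0,0,0,0,0,0,0,0,0,0]
}}

```text
time_s: 48.12
ee_pos: [554.3, 76.6, 143.0]
ee_rot: [180.0, 0.0, -9.5]
force: [0.4, 0.1, -1.7]
gripper_width: 33.6
gripper_force: 25.0
```

Run:
```python
from h import *
print(env.state()['ee_pos'],env.state()['force'])
p=viewer.grab_frame('top'); s=viewer.grab_frame('side')
f=4.5
a=cv2.resize(s['pixels'][100:220,180:300,::-1],None,fx=f,fy=f,interpolation=3)
def d(X):
    u=(px(s,X)-[180,100])*f+2; cv2.circle(a,tuple(int(k) for k in u),1,(0,255,0),-1)
for t in np.linspace(0,6.28,60): d((554.5+29*np.cos(t),76.6+29*np.sin(t),8))
y=np.radians(-10);c,q=np.cos(y),np.sin(y)
for u in np.linspace(-40,40,15):
    for A in((u,40),(u,-40),(40,u),(-40,u)): d((554.3+c*A[0]-q*A[1],77+q*A[0]+c*A[1],3))
cv2.imwrite('pics/s10.png',a)
```

```text
[554.26790289  76.62262545 143.01005387] [ 0.36643555  0.0935495  -1.67815985]
```

View pics/s10.png

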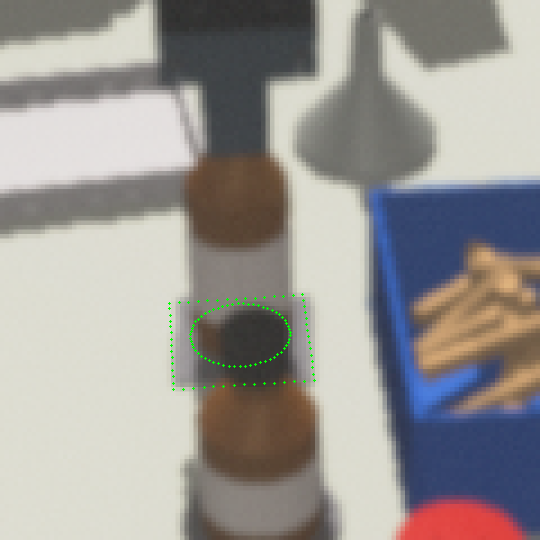

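The tall bottle (base circle at crop (241,335)) is centred over the square coaster outline. Setting it down and backing off.

Call:
{"api": "apply_moves", "payload": {
  "delta_pos": [
    [0,0,-0.02],
    [0,0,-0.036],
    [0,0,-0.036],
    [0,0,-0.036],
    [0,0,-0.036],
    [0,0,-0.036],
    [0,0,-0.036],
    [0,0,-0.036],
    [0,0,-0.036],
    [0,0,-0.036]
  ],
  "rot": [
    [0,0,0],
    [0,0,0],
    [0,0,0],
    [0,0,0],
    [0,0,0],
    [0,0,0],
    [0,0,0],
    [0,0,0],
    [0,0,0],
    [0,0,0]
  ],
  "hand": [0,0,0,0.4,0.45,0.5,0.6,0.8,1,1]
}}

```text
time_s: 49.05
ee_pos: [554.5, 76.6, 139.2]
ee_rot: [180.0, -0.0, -9.5]
force: [0.2, -0.7, -0.6]
gripper_width: 69.7
gripper_force: 0.0
```

Call:
{"api": "apply_moves", "payload": {
  "delta_pos": [
    [0,0,0],
    [0,0,0.06],
    [0,0,0.15],
    [0,0,0.3],
    [0,0,0.5],
    [0,0,0.7],
    [0,0,0.8],
    [0,0,0.8]
  ],
  "rot": [
    [0,0,0],
    [0,0,0],
    [0,0,0],
    [0,0,0],
    [0,0,0],
    [0,0,0],
    [0,0,0],
    [0,0,0]
  ],
  "hand": [1,1,1,1,1,1,1,1]
}}

```text
time_s: 49.72
ee_pos: [556.5, 76.9, 239.8]
ee_rot: [-179.9, -0.5, -9.5]
force: [1.5, -0.7, 1.0]
gripper_width: 91.6
gripper_force: 0.0
```

Call:
{"api": "apply_moves", "payload": {
  "delta_pos": [
    [-0.2,0.2,0],
    [-0.4,0.4,0],
    [-0.6,0.6,0],
    [-0.8,0.8,0],
    [-0.9,0.9,0],
    [-0.9,0.9,0]
  ],
  "rot": [
    [0,0,0],
    [0,0,0],
    [0,0,0],
    [0,0,0],
    [0,0,0],
    [0,0,0]
  ],
  "hand": [1,1,1,1,1,1]
}}

```text
time_s: 50.22
ee_pos: [443.6, 186.3, 235.0]
ee_rot: [-180.0, 0.1, -9.3]
force: [-1.0, -0.2, 0.5]
gripper_width: 90.9
gripper_force: 0.0
```

Call:
{"api": "apply_moves", "payload": {
  "delta_pos": [
    [-0.1,0.25,0],
    [-0.2,0.5,0],
    [-0.3,0.75,0],
    [-0.4,0.95,0],
    [-0.4,0.95,0],
    [-0.4,0.95,0]
  ],
  "rot": [
    [0,0,0],
    [0,0,0],
    [0,0,0],
    [0,0,0],
    [0,0,0],
    [0,0,0]
  ],
  "hand": [1,1,1,1,1,1]
}}

```text
time_s: 50.72
ee_pos: [398.6, 298.8, 234.7]
ee_rot: [179.9, -0.0, -9.4]
force: [-0.1, -0.4, -0.2]
gripper_width: 91.8
gripper_force: 0.0
```

Run:
```python
from h import *
print(env.state()['ee_pos'],env.state()['force'])
p=viewer.grab_frame('top'); s=viewer.grab_frame('side')
a=cv2.resize(s['pixels'][80:340,150:390,::-1],None,fx=1.7,fy=1.7,interpolation=3)
b=cv2.resize(p['pixels'][160:250,200:320,::-1],None,fx=3,fy=a.shape[0]/90,interpolation=3)
cv2.imwrite('pics/s11.png',np.hstack([a,b]))
```

```text
[398.59304212 298.83505781 234.71070114] [-0.11087297 -0.41005089 -0.24188837]
```

View pics/s11.png

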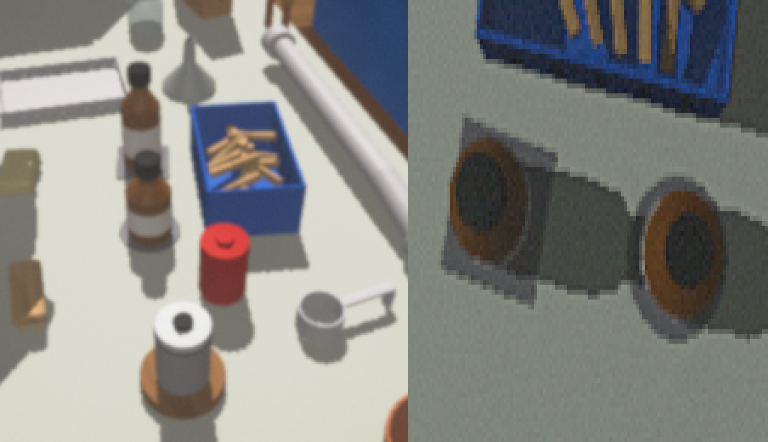

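Everything is in place: the tall bottle is on the square coaster (crop (485,195)), the short one on the round coaster (685,252), and the canister on the stand (183,350). The funnel and scoop have not been touched.

```bash
python3 -c "
from workcell import env
print(env.job_done())"
```

```text
the job is handed in; nothing more can be done
None
```

The job is handed in at about 51 s: the canister stands in the middle of the wooden stand, both bottles are back upright on the coasters they came from, and the funnel and scoop were left alone; the verdict was not shown.

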